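Prop the pump module's service hood open

ROBOT

A 7-joint arm with a two-finger parallel gripper is mounted at the origin on the work surface. World frame = base frame: x ahead of the robot, y to its left, z up, the work surface at z = 0. Lengths are in m, angles in degrees, forces in N, time in s.
With the tool pointing down it reaches from about 0.35 to 0.775 m from the base axis. Payload 3.1 kg.
Tool frame: the origin (TCP) lies on the centre line of the jaws, within the pads' length; the fingertips stand 17 mm ahead of it and the grasp point (between the pads) lies 2 mm behind it (robot.tip_reach is the distance from the TCP to the fingertips, in m); z points along the fingers, y is the line along which they close (so a half turn about z gives the same grasp; the last joint's range is limited). The gripper opens to 85 mm and grips with 20 to 120 N. Pads are 22 mm wide; open, the fingers measure 114 mm over their backs; the gripper's body (76 mm by 85 mm) begins 54 mm behind the grasp point. The pads swing forward as they close: fully open they stand 13 mm farther back than shut.
Start: joints at [-71.832, 17.813, 0.802, 86.603, -0.252, 75.585, -1.558], TCP at [0.193, 0.515, 0.248] pointing down, gripper open.
Joint ranges: [-154.91, 154.91], [-16.99, 109.72], [-72.82, 74.43], [7.12, 147.25], [-82.49, 262.49], [11.32, 116.49], [-174.64, 174.64]. Speed limits (degrees/s): [159.86, 159.86, 180, 180, 180, 180, 180].

INTERFACE

Orientations are given as [roll, pitch, yaw] about the fixed x, y, z axes, in that order (R = Rz(yaw) Ry(pitch) Rx(roll)).
In Python, from station import robot, fingers, vision, workorder, recognise gives the robot as it stands. Calls block until the motion is done:
- robot.move_to(position, orientation): joint-space move of the TCP to a pose.
- robot.line_to(position, orientation=None, velocity=0.15, f_stop=None): straight line of the TCP; orientation=None keeps the orientation; velocity is the mean speed in m/s. With f_stop (N) it stops when the force on the tool has changed by that much, and returns True; else False.
- robot.move_j(angles): joint-space move.
- fingers.gripper_to(opening, force=None): opening from 0.0 (shut) to 1.0 (fully open); force is the grip in N (None keeps the last); returns when the fingers have stopped.
- robot.pause(seconds).
- robot.inverse_kinematics(position, orientation): joint angles nearest the present ones, or None.
- vision.grab_frame(name): name is "scene" or "top"; returns the picture (400x640x3 uint8, red, green, blue); there is no depth.
- vision.calibration(name): a dict with "mtx" (3x3 intrinsics, pixels), "k1" (the pictures are not rectified: a ray, as slopes to the right and down, at radius r is drawn at 1 + k1 r^2 times it, then the intrinsics apply), "extrinsics" (4x4, takes a point from world to camera coordinates). Camera axes: x right, y up, looking along -z (the intrinsics and any distortion apply to the point x, -y, -z); pixel columns grow to the right and rows downward; lengths in m; the calibration is good to about 2 mm. A picture is of the moment at which its call begins. calibration takes no time and is no camera call.
A pose or a line that the arm cannot do raises robot.PlanningError and nothing moves.
- workorder.close_job(): hands the job in, once; it reports no verdict.
Trained networks look in the newest picture that a camera, given by its name, has taken for a name from the list of things; names that differ only in an ending like _2 or _b are one class to them, and where a whole thing is asked for, a point or a joint stands for the part that bears it (a point fixed in the world has none). Each returns a list of dicts, best first, with "p" (0 to 1); they miss things now and then, are a little off and sometimes report something else, mostly with a low value. They report only what shows in the picture. A call takes as long as a camera call.
- recognise(label, camera): "rect" ([centre column, centre row, width, height] in pixels, round what is visible of it).
Readings, each from a call of its own:
- robot.current_time_s(): time.
- robot.current_joint_positions(): joint angles.
- robot.current_dq(): joint speeds.
- robot.current_joint_torque(): joint torques, N m.
- robot.current_tool_pos(): TCP position.
- robot.current_eef_rot(): TCP orientation.
- robot.current_contact_force(): force on the tool from outside, world axes, zero at the start.
- robot.current_torque(): the same for the moment, N m.
- robot.current_finger_gap(): opening from 0.0 (shut) to 1.0 (fully open).
Only numpy, scipy, OpenCV 4.12 (cv2) and the standard library are available. Lean on these libraries where they do the work, as an engineer would, in place of code of your own. Each camera call takes 0.05 s, during which the arm holds its last target. There are 200 camera calls.

TASK

Open the service hood of the pump module and leave it propped: lift the hood by its handle until it stands up by itself and let it go, swing the prop rod on the deck all the way up to its stop, then take the hood again and ease it down, without letting it drop, until the knob of the prop sits inside the socket frame on the hood's underside and carries the hood. Leave the bottles, tools and other things around the module where they are.

Things in the scene. Friction and masses are not known exactly. Their poses are not given: they have to be found in the camera images.
- module: White bench-top pump module, fixed, 240 (own x) x 285 (own y) x 70 mm high to its flat deck. Origin: centre of its underside, on the bench. Own y points from its open front end towards the hood's hinge. In its frame the hinge axis runs along x at y = +102.5, z = 122 mm, the prop's pivot axis along x at y = -40.5, z = 92 mm.
- hood (a joint): Angle of the white hood about its hinge, rad: 0 = shut (level, 52 mm over the deck, reaching to the module's -y front), 1.5 = fully up, at its stop. Weighs 0.6 to 0.85 kg. The hinge is stiff (about 0.3 N m of friction): the hood stays where it is left above about 1.25 rad but falls by itself below about 1.0. Resting properly on the raised prop it reads about 0.73 to 0.77.
- hood_hinge (a point): Middle of the hinge axis, level with the panel's underside. Turns with the hood: own x along the axis (the module's x), own -y along the panel to the free edge, own z out of the panel's upper face. The panel is 210 mm wide (x), 200 mm from hinge to free edge, 8 mm thick, with side skirts reaching 25 mm below it.
- hood_handle (a point): Middle of the hood's handle, a round grey bar 12 mm thick, 110 mm long along x, carried by a post at each end: 190 mm from the hinge along the panel, 48 mm out from the panel's upper face to the bar's centre, so 42 mm clear under the bar. Turns with the hood.
- hood_socket (a point): Centre of the floor of the prop's socket on the hood's underside, 161 mm from the hinge along the panel, 40 mm to the module's -x side of its middle. The socket is a rectangular steel frame of 4 mm walls standing 14 mm out of the underside, 28 mm inside along the panel and 24 mm inside along x. Turns with the hood.
- prop (a joint): Angle of the steel prop rod about its pivot, rad: 0 = level towards the module's -y front, its last 40 mm sticking out past the front end; grows as the tip swings up and over towards the hinge; 1.75 = its stop, 10 degrees past upright. Stiff pivot (0.09 N m; rod 80 g): it stays where left. It enters the socket from about 1.69 up; under the hood's weight it may lean back to 1.67.
- prop_pivot (a point): Middle of the prop's pivot, 22 mm above the deck, 40 mm to the module's -x side of its middle.
- prop_tip (a point): Centre of the round knob, 16 mm across, at the prop's free end, 136 mm from the pivot. The rod between is round and smooth, 12 mm thick, so it turns and can creep in the fingers as it swings: look whether it has reached its stop, and take it afresh if not.
- reagent: Bystander: brown bottle, 66 mm across, 150 mm high, standing beyond the hinge end. Origin: centre of its underside.
- jar: Bystander: glass jar with white cap, 60 mm across, 80 mm high, near the prop's tip. Origin: centre of its underside.
- wrench: Bystander: steel wrench 160 mm long lying in front of the module's front end. Origin: its underside, near its middle.
- beaker: Bystander: glass beaker, 64 mm across, 85 mm high, beside the module. Origin: centre of its underside.
- vialbox: Bystander: grey divided vial box, 100 x 120 x 45 mm, beside the module. Origin: centre of its underside.
- capnut: Bystander: steel cap nut, 28 mm across, 22 mm high, standing on the front strip of the deck. Origin: centre of its underside.

How it is judged (in metres and radians):
On the way, in this order (a step that is already met when the one before it is completed fails the run):
1. the hood stands raised by itself, let go (value of joint hood above 1.15 rad and contact force between the fingers and anything else below 0.1 N and velocity of joint hood between -0.05 and 0.05 rad/s), for 0.3 s.
2. the prop is swung up to its stop while the hood still stands (value of joint prop above 1.68 rad and value of joint hood above 1 rad), for 0.2 s.
At the end, for the whole second after the job is handed in: The hood rests, still, at 0.68 to 0.83 rad with the prop swung up past 1.6 rad and the centre of the prop's knob within 15 mm of the centre of the socket's floor (that is, inside the frame and touching or nearly touching the floor) (value of joint hood between 0.68 and 0.83 rad and value of joint prop above 1.6 rad and distance between prop_tip and hood_socket below 0.015 m and velocity of joint hood between -0.03 and 0.03 rad/s).
It fails at once if the hood is dropped (it falls faster than 2 rad/s) (velocity of joint hood below -2 rad/s).
It fails at once if a bystander is pushed more than 30 mm or tipped over (distance of any of reagent, jar, wrench, beaker, vialbox, capnut from where it was at the start of the episode above 0.03 m or angle between any of reagent, jar, wrench, beaker, vialbox, capnut's own z axis and vertical above 0.5 rad).
It also fails if it takes over 72 s, if anything falls off the work surface, if the arm or the gripper's body presses on something with over 40 N, if the wrist force passes 120 N, or if a joint passes its speed limit or range.

## Working session

There is one attempt and no reset: what is moved stays moved. The work goes in short steps, each a Python script; the robot and the scene stay as the last script left them, time stands still between calls to the robot, and variables do not carry over. Pictures are saved under pics/ and viewed, on a budget of 10 in all, crops included, one or two more only if the job needs it, and the job is handed in when it is done.

```bash
ls; mkdir -p pics
python3 - <<'E'
from station import robot, fingers, vision, workorder, recognise
import cv2, numpy as np
for c in ("scene","top"):
    im=vision.grab_frame(c); cv2.imwrite(f"pics/{c}0.png",cv2.cvtColor(im,cv2.COLOR_RGB2BGR))
    k=vision.calibration(c); print(c,np.round(k["mtx"],1).tolist(),k["k1"]); print(np.round(k["extrinsics"],3).tolist())
    for n in ("module","hood","hood_handle","hood_hinge","prop_tip","prop_pivot","prop","reagent","jar","wrench","beaker","vialbox","capnut"):
        print(n,[(np.round(d["rect"],1).tolist(),round(d["p"],2)) for d in recognise(n,c)[:2]])
print(robot.current_time_s(), robot.current_eef_rot(), robot.tip_reach)
E
```

```text
pics
scene [[375.7, 0.0, 317.4], [0.0, 375.7, 198.5], [0.0, 0.0, 1.0]] -0.05752138783073835
[[0.646, 0.763, -0.007, -0.385], [-0.42, 0.364, 0.831, 0.139], [0.637, -0.534, 0.556, -1.259], [0.0, 0.0, 0.0, 1.0]]
module [([300.5, 211.9, 151.7, 121.0], 0.87), ([243.1, 200.8, 48.5, 14.7], 0.54)]
hood [([304.4, 193.5, 119.0, 73.8], 0.88), ([381.4, 172.3, 25.9, 56.3], 0.15)]
hood_handle [([306.6, 191.8, 119.4, 75.1], 0.71)]
hood_hinge [([304.5, 191.2, 120.8, 76.2], 0.71)]
prop_tip [([241.8, 201.3, 46.1, 14.8], 0.56)]
prop_pivot [([242.4, 202.1, 45.9, 13.3], 0.54)]
prop [([241.8, 202.2, 41.5, 14.2], 0.7)]
reagent [([381.8, 172.8, 25.4, 56.8], 0.63)]
jar [([192.3, 235.5, 29.6, 39.2], 0.58)]
wrench [([219.6, 286.9, 55.8, 48.9], 0.97)]
beaker [([326.3, 260.4, 30.8, 48.9], 0.7), ([244.5, 203.2, 50.0, 14.6], 0.66)]
vialbox [([389.4, 254.1, 74.8, 61.3], 0.94)]
capnut [([269.8, 231.7, 11.3, 10.5], 0.6), ([303.3, 191.5, 116.6, 70.6], 0.58)]
top [[409.2, 0.0, 319.0], [0.0, 409.2, 195.0], [0.0, 0.0, 1.0]] -0.10507552906521958
[[-0.027, -0.999, -0.034, 0.037], [0.982, -0.033, 0.188, -0.631], [-0.189, -0.028, 0.982, -1.087], [0.0, 0.0, 0.0, 1.0]]
module [([323.2, 238.2, 128.5, 92.2], 0.68)]
hood [([317.1, 237.5, 84.9, 85.8], 0.76)]
hood_handle [([316.9, 236.9, 81.1, 83.4], 0.68)]
hood_hinge [([316.4, 234.3, 80.1, 84.8], 0.65)]
prop_tip [([370.4, 256.1, 30.1, 4.6], 0.57), ([315.5, 236.1, 82.7, 85.5], 0.17)]
prop_pivot [([372.3, 256.3, 34.0, 9.2], 0.64)]
prop [([371.2, 255.9, 30.7, 4.6], 0.49)]
reagent [([234.3, 226.5, 35.0, 27.0], 0.6)]
jar [([409.9, 270.9, 29.4, 24.7], 0.83), ([324.4, 236.7, 125.7, 93.2], 0.32)]
wrench [([410.1, 223.2, 21.8, 53.4], 0.59)]
beaker [([343.1, 176.1, 27.9, 22.4], 0.61), ([367.5, 215.7, 8.0, 10.4], 0.39)]
vialbox [([295.9, 163.6, 45.9, 39.4], 0.75), ([324.8, 236.9, 123.0, 92.9], 0.71)]
capnut [([369.5, 217.5, 8.7, 13.0], 0.39)]
1.4 [1.79996929e+02 2.84644831e-03 1.59448231e+02] 0.017
```

Run:
```python
import cv2
a=cv2.imread("pics/top0.png")[130:310,180:460]; b=cv2.imread("pics/scene0.png")[120:340,160:460]
cv2.imwrite("pics/a.png",cv2.resize(a,None,fx=2.8,fy=2.8,interpolation=cv2.INTER_CUBIC))
cv2.imwrite("pics/b.png",cv2.resize(b,None,fx=2.6,fy=2.6,interpolation=cv2.INTER_CUBIC))
```

```text
(no output)
```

View pics/a.png

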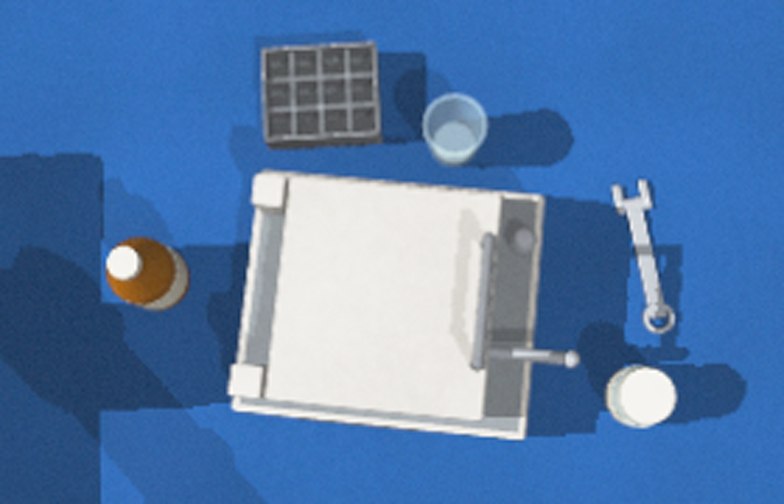

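View pics/b.png

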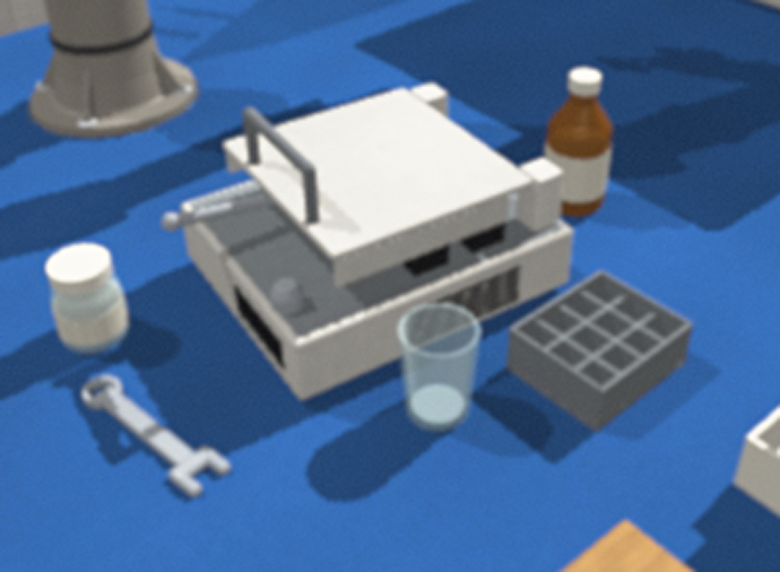

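The top view shows the module with its front end facing image right (world −y). The knob is at full-frame pixel (384,258), the handle bar ends at (354,215) and (350,260), the jar just past the knob, and the robot at image bottom. The scene view agrees, with the knob at (226,205). Next I fit the module pose to these points and check reachability.

```bash
cat > h.py <<'E'
from station import robot, fingers, vision, workorder, recognise
import numpy as np, cv2, json, os
from scipy.spatial.transform import Rotation as Ro
from scipy.optimize import least_squares
def proj(P,c):
    k=vision.calibration(c); P=np.atleast_2d(P); E=np.array(k["extrinsics"])
    q=P@E[:3,:3].T+E[:3,3]; s=np.c_[q[:,0],-q[:,1]]/-q[:,2:]
    s=s*(1+k["k1"]*(s**2).sum(1,keepdims=True)); M=np.array(k["mtx"])
    return s@np.diag([M[0,0],M[1,1]])+M[:2,2]
def world(p,pose): # module frame -> world
    return Ro.from_euler('z',pose[2]).apply(p)+[pose[0],pose[1],0]
pose=np.array(json.load(open("pose.json"))) if os.path.exists("pose.json") else None
def ori(t=0,quarter=0): # tool down, tilted t deg to point towards module +y; quarter: closing along module x
    return (Ro.from_euler('z',pose[2])*Ro.from_euler('x',180+t,degrees=True)*Ro.from_euler('z',quarter,degrees=True)).as_euler('xyz',degrees=True).tolist()
def handle(a): # bar centre in module frame
    return np.array([0,.1025-.19*np.cos(a)+.056*np.sin(a),.122+.19*np.sin(a)+.056*np.cos(a)])
def rod(b,r): return np.array([-.04,-.0405-r*np.cos(b),.092+r*np.sin(b)])
def socket(a): return np.array([-.04,.1025-.161*np.cos(a),.122+.161*np.sin(a)])
def tcp_m(): return Ro.from_euler('z',-pose[2]).apply(np.array(robot.current_tool_pos())-[pose[0],pose[1],0])
def snap(c,f,box,s):
    im=vision.grab_frame(c); x0,y0,x1,y1=box
    cv2.imwrite(f"pics/{f}.png",cv2.resize(cv2.cvtColor(im,cv2.COLOR_RGB2BGR)[y0:y1,x0:x1],None,fx=s,fy=s,interpolation=cv2.INTER_CUBIC))
E
python3 - <<'E'
from h import *
T=lambda u,v:(180+u/2.8,130+v/2.8); S=lambda u,v:(160+u/2.6,120+v/2.6)
m=[("top",T(543,195),(.12,-.1425,.07)),("top",T(523,438),(-.12,-.1425,.07)),("top",T(233,408),(-.12,.1425,.07)),
("top",T(572,359),rod(0,.136)),("top",T(488,237),(.055,-.0875,.178)),("top",T(477,365),(-.055,-.0875,.178)),
("scene",S(172,221),rod(0,.136)),("scene",S(248,112),(-.055,-.0875,.178)),("scene",S(313,177),(.055,-.0875,.178)),
("scene",S(303,397),(.12,-.1425,0)),("scene",S(572,232),(.12,.1425,.07)),("scene",S(187,206),(-.12,-.1425,.07))]
f=lambda p:np.array([proj(world(np.array(q),p),c)[0]-u for c,u,q in m]).ravel()
r=least_squares(f,[.5,0,-.09],loss='soft_l1'); print(r.x,np.degrees(r.x[2])); print(f(r.x).reshape(-1,2).round(1).tolist())
import h; h.pose=r.x; json.dump(r.x.tolist(),open("pose.json","w"))
W=lambda p:world(p,r.x)
for a in (0,.4,.8,1.2,1.4):
    print(a,W(handle(a)).round(3),[None if (q:=robot.inverse_kinematics(W(handle(a)),ori(t))) is None else np.round(q).tolist() for t in (0,-30)])
for b in (0,.6,1.2,1.75):
  for t in (0,30):
    print(b,t,W(rod(b,.115)).round(3),[None if (q:=robot.inverse_kinematics(W(rod(b,.115)),ori(t,s))) is None else np.round(q).tolist() for s in (90,-90)])
E
```

```text
[ 0.51322262  0.02339494 -0.12802753] -7.335437235109911
[[-0.1, -0.7], [-0.1, 0.4], [-1.8, 0.1], [-1.6, -0.4], [-0.4, 0.1], [-0.4, -1.2], [-0.2, 5.8], [-0.0, 0.7], [-2.1, -2.9], [-1.2, 4.7], [0.6, -1.4], [-3.7, -1.4]]
0 [ 0.502 -0.063  0.178] [[-36.0, 22.0, 54.0, 101.0, -19.0, 67.0, -74.0], [-42.0, 25.0, 38.0, 100.0, 15.0, 68.0, -110.0]]
0.4 [ 0.507 -0.027  0.248] [[-38.0, 17.0, 50.0, 95.0, -13.0, 75.0, -83.0], [-45.0, 22.0, 38.0, 92.0, 16.0, 79.0, -110.0]]
0.8 [0.515 0.034 0.297] [[-41.0, 15.0, 45.0, 88.0, -11.0, 81.0, -93.0], [-49.0, 23.0, 38.0, 83.0, 14.0, 88.0, -111.0]]
1.2 [0.524 0.109 0.319] [[-44.0, 17.0, 41.0, 82.0, -11.0, 85.0, -101.0], [-52.0, 28.0, 37.0, 74.0, 11.0, 96.0, -114.0]]
1.4 [0.529 0.148 0.319] [[-46.0, 19.0, 39.0, 80.0, -12.0, 86.0, -105.0], [-54.0, 31.0, 37.0, 70.0, 9.0, 98.0, -115.0]]
0 0 [ 0.454 -0.126  0.092] [[-35.0, 30.0, 65.0, 113.0, -32.0, 58.0, -143.0], [-33.0, 27.0, 60.0, 112.0, -28.0, 56.0, 34.0]]
0 30 [ 0.454 -0.126  0.092] [[-11.0, 43.0, 64.0, 107.0, -57.0, 88.0, -112.0], [-2.0, 34.0, 47.0, 106.0, -49.0, 78.0, 60.0]]
0.6 0 [ 0.456 -0.106  0.157] [[-40.0, 22.0, 65.0, 108.0, -22.0, 64.0, -154.0], [-34.0, 18.0, 56.0, 108.0, -17.0, 62.0, 21.0]]
0.6 30 [ 0.456 -0.106  0.157] [[-15.0, 34.0, 65.0, 105.0, -51.0, 89.0, -121.0], [-9.0, 29.0, 54.0, 105.0, -46.0, 84.0, 54.0]]
1.2 0 [ 0.463 -0.053  0.199] [[54.0, 20.0, -61.0, 102.0, 18.0, 69.0, 160.0], [-37.0, 13.0, 49.0, 105.0, -10.0, 67.0, 8.0]]
1.2 30 [ 0.463 -0.053  0.199] [[-23.0, 27.0, 65.0, 105.0, -48.0, 87.0, -132.0], [-25.0, 28.0, 67.0, 105.0, -49.0, 89.0, 50.0]]
1.75 0 [0.471 0.009 0.205] [[46.0, 20.0, -62.0, 101.0, 19.0, 70.0, 152.0], [-38.0, 12.0, 41.0, 104.0, -9.0, 68.0, -2.0]]
1.75 30 [0.471 0.009 0.205] [[-32.0, 23.0, 65.0, 107.0, -48.0, 83.0, -139.0], [-34.0, 25.0, 68.0, 107.0, -49.0, 84.0, 42.0]]
```

```bash
cat > fit.py <<'E'
from h import *
T=lambda u,v:(180+u/2.8,130+v/2.8); S=lambda u,v:(160+u/2.6,120+v/2.6)
m=[("top",T(543,195),(.12,-.1425,.07)),("top",T(523,438),(-.12,-.1425,.07)),("top",T(233,408),(-.12,.1425,.07)),
("top",T(572,359),rod(0,.136)),("top",T(488,237),(.055,-.0875,.178)),("top",T(477,365),(-.055,-.0875,.178)),
("scene",S(172,221),rod(0,.136)),("scene",S(248,112),(-.055,-.0875,.178)),("scene",S(313,177),(.055,-.0875,.178)),
("scene",S(303,397),(.12,-.1425,0)),("scene",S(302,345),(.12,-.1425,.07)),("scene",S(572,232),(.12,.1425,.07)),("scene",S(187,206),(-.12,-.1425,.07))]
for sel in ("top","scene"):
    mm=[x for x in m if x[0]==sel]
    f=lambda p:np.array([proj(world(np.array(q),p),c)[0]-u for c,u,q in mm]).ravel()
    r=least_squares(f,[.5,0,-.09]); print(sel,r.x,f(r.x).reshape(-1,2).round(1).tolist())
E
python3 fit.py
python3 - <<'E'
from h import *
im=cv2.imread("pics/scene0.png")
s=2.6
b=cv2.resize(im[120:340,160:460],None,fx=s,fy=s,interpolation=cv2.INTER_CUBIC)
pts=[rod(0,.136),rod(0,.1),(-.055,-.0875,.178),(.055,-.0875,.178)]+[(x,y,z) for x in(-.12,.12) for y in (-.1425,.1425) for z in (0,.07)]
for i,q in enumerate(pts):
    u=(proj(world(np.array(q),pose),"scene")[0]-[160,120])*s
    cv2.circle(b,tuple(int(v) for v in u),4,(0,0,255),1)
cv2.imwrite("pics/c.png",b)
E
```

```text
top [ 0.512387    0.02156143 -0.12739322] [[0.5, -0.5], [0.6, 0.7], [-1.1, 0.5], [-0.9, -0.1], [0.4, 0.4], [0.4, -0.9]]
scene [ 0.512762    0.02822842 -0.13629541] [[1.5, 4.5], [1.7, -0.2], [-0.7, -3.9], [-0.1, 3.4], [-2.2, -1.3], [1.9, -1.9], [-1.9, -2.5]]
```

View pics/c.png

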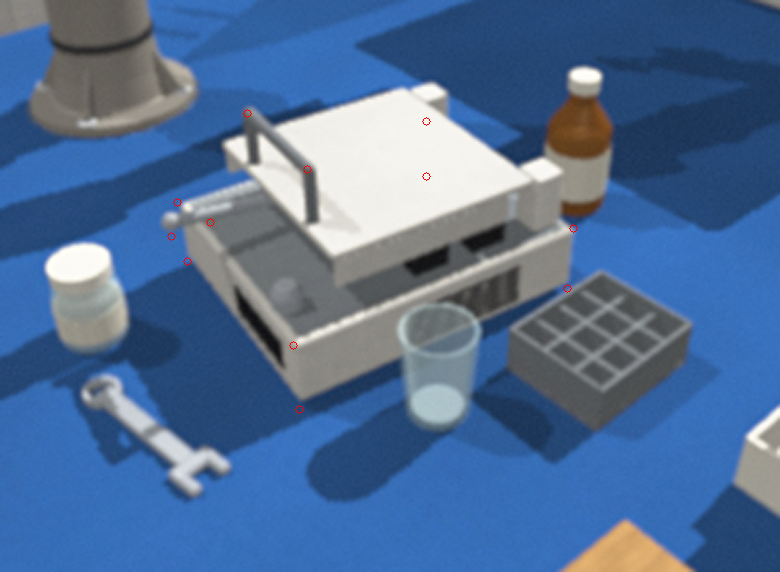

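The fitted markers sit on the module and handle, but the real rod and knob appear about 15 crop pixels higher than predicted: the knob is at (172,221) and the fit puts it at (171,236). I'll triangulate the knob and handle ends directly.

Run:
```python
from h import *
T=lambda u,v:(180+u/2.8,130+v/2.8); S=lambda u,v:(160+u/2.6,120+v/2.6)
for n,a,b in [("knob",T(572,359),S(172,221)),("h-",T(477,365),S(248,112)),("h+",T(488,237),S(311,172)),("corner+",T(543,195),S(302,345)),("corner-",T(523,438),S(185,205)),("back+ ",T(262,172),S(572,232))]:
    f=lambda P:np.r_[proj(P,"top")[0]-a,proj(P,"scene")[0]-b]
    r=least_squares(f,[.5,0,.1]); print(n,r.x.round(4),"mod",Ro.from_euler('z',-pose[2]).apply(r.x-[pose[0],pose[1],0]).round(4),r.fun.round(1))
im=cv2.imread("pics/scene0.png")[180:240,205:285]; a=cv2.imread("pics/top0.png")[240:300,340:420]
cv2.imwrite("pics/d.png",cv2.resize(np.hstack([im,a]),None,fx=5,fy=5,interpolation=cv2.INTER_CUBIC))
```

```text
knob [ 0.4508 -0.146   0.1073] mod [-0.0403 -0.176   0.1073] [-1.1 -0.5 -1.   0.1]
h- [ 0.4451 -0.056   0.1787] mod [-0.0574 -0.0874  0.1787] [-0.5 -0.2 -0.5  0. ]
h+ [ 0.5581 -0.0698  0.176 ] mod [ 0.0564 -0.0867  0.176 ] [-0.7 -0.4 -0.6  0.1]
corner+ [ 0.6151 -0.1293  0.0682] mod [ 0.1205 -0.1385  0.0682] [-1.6 -0.9 -1.4  0.1]
corner- [ 0.3786 -0.0999  0.067 ] mod [-0.1177 -0.1395  0.067 ] [-1.3 -0.6 -1.3  0.1]
back+  [0.6477 0.148  0.0646] mod [0.1174 0.1408 0.0646] [-0.8 -0.7 -0.8  0.2]
```

View pics/d.png

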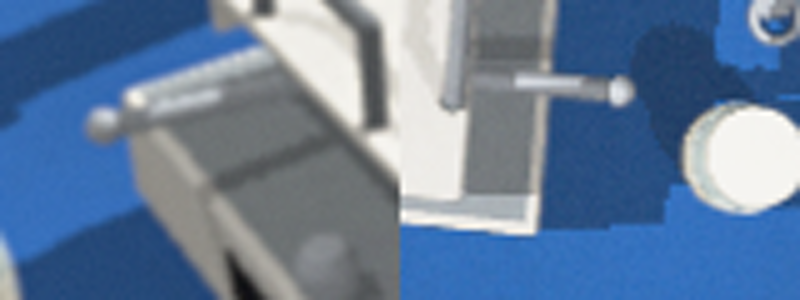

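The knob triangulates to z = 107 mm, so the prop starts about 0.11 rad up. Everything else agrees with the fit within 3 mm. Now I go for the handle.

Run:
```python
from h import *
W=lambda p:world(np.array(p),pose)
o=ori(0)
fingers.gripper_to(0.6)
robot.move_to(W(handle(0)+[0,0,.09]),o)
robot.line_to(W(handle(0)+[0,0,.004]),o,f_stop=8) and print("touch",robot.current_tool_pos())
fingers.gripper_to(0,force=60); print("gap",robot.current_finger_gap(),robot.current_contact_force(),robot.current_time_s())
for a in np.arange(.1,1.41,.1):
    robot.line_to(W(handle(a)+[0,0,.004]),o,velocity=.1)
    print(round(a,1),np.round(robot.current_contact_force(),1),round(robot.current_finger_gap(),3))
print(tcp_m(),robot.current_time_s())
snap("scene","e",(160,80,460,340),2.2)
```

```text
gap 0.11449055369905839 [-1.33657839 -0.42521609  4.43302058] 5.3417
0.1 [ 2.7 -3.6 -1.9] 0.113
0.2 [ 2.5 -4.3 -1.1] 0.107
0.3 [ 1.9 -5.5 -0.4] 0.113
0.4 [ 1.  -6.2  0.8] 0.115
0.5 [ 0.8 -7.3  1. ] 0.115
0.6 [ 0.8 -7.8  3. ] 0.11
0.7 [ 0.  -8.   5.1] 0.114
0.8 [-3.2 -9.7 11.4] 0.11
0.9 [-4.8 -9.8 15.3] 0.113
1.0 [-6.1 -9.2 19.7] 0.111
1.1 [-7.  -4.6 22.2] 0.111
1.2 [-4.8 -1.6 21.1] 0.111
1.3 [-3.   0.7 18.6] 0.111
1.4 [-0.4  1.6 13.8] 0.107
[0.00034517 0.12871344 0.32599126] 10.2417
```

View pics/e.png

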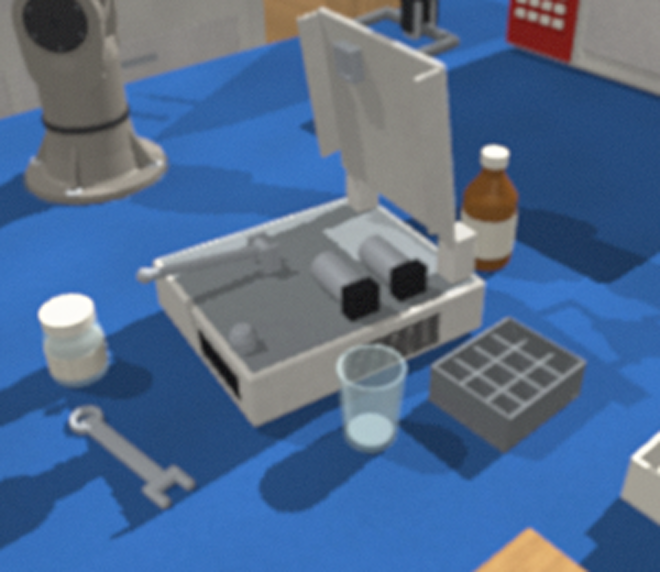

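The hood is up near 1.4 rad and the gripper is hidden behind its top edge. The knob is at crop (147,275), and all bystanders are in place. I release, retreat upward, and grip the prop.

Run:
```python
from h import *
W=lambda p:world(np.array(p),pose)
o=ori(0)
fingers.gripper_to(0.4); robot.pause(.1)
robot.line_to(W(handle(1.4)+[0,0,.06]),o); robot.pause(.4)
b0=.11; r=.115; q=ori(10,-90)
robot.move_to(W([-.04,-.06,.36]),q)
robot.move_to(W(rod(b0,r)+[0,0,.07]),q)
fingers.gripper_to(.5)
snap("top","f",(300,190,440,310),3)
print(robot.line_to(W(rod(b0,r)),q,f_stop=8),tcp_m())
fingers.gripper_to(0,force=40); print("gap",robot.current_finger_gap(),robot.current_time_s())
snap("scene","g",(160,80,460,340),1.4)
a=cv2.imread("pics/f.png");b=cv2.imread("pics/g.png");cv2.imwrite("pics/fg.png",np.hstack([a[:360],b[:360]])[:, :800])
```

```text
False [-0.03955458 -0.15510693  0.10504423]
gap 0.12454810984995819 15.4917
```

View pics/fg.png

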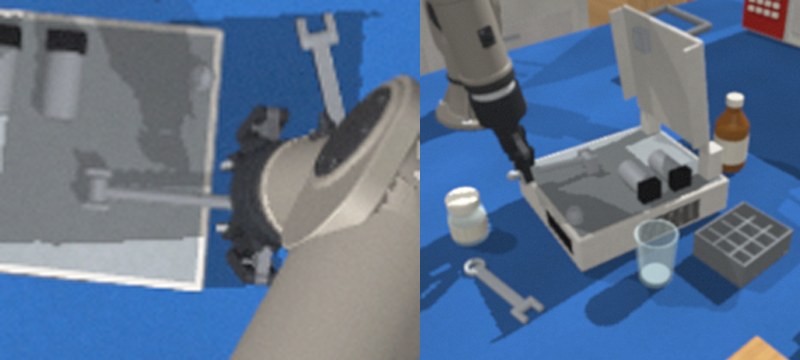

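The rod is gripped just behind the knob (gap ≈ 12 mm) and the hood stands alone. I swing it up now.

Run:
```python
from h import *
W=lambda p:world(np.array(p),pose)
r=.115
for b in np.linspace(.11,1.78,13)[1:]:
    t=10+25*(b-.11)/1.67
    robot.line_to(W(rod(b,r)),ori(t,-90),velocity=.1)
    print(round(b,2),np.round(robot.current_contact_force(),1),round(robot.current_finger_gap(),3))
print(robot.current_time_s())
snap("scene","i",(180,80,440,300),2.8)
```

```text
0.25 [ 1.4  0.1 -0.7] 0.123
0.39 [ 1.8  1.4 -1.2] 0.122
0.53 [ 3.1  3.1 -2.5] 0.124
0.67 [ 4.   3.1 -4. ] 0.124
0.81 [ 3.9  2.4 -6. ] 0.125
0.94 [ 3.7  1.8 -4.3] 0.118
1.08 [0.5 0.5 0.4] 0.0
1.22 [-0.4  0.  -0.4] -0.0
1.36 [-0.1 -0.2  0.9] 0.005
1.5 [-0.8 -0.7 -0.7] -0.0
1.64 [-0.2 -0.6  0. ] -0.002
1.78 [-0.1 -0.1  0.3] -0.001
19.2417
```

View pics/i.png

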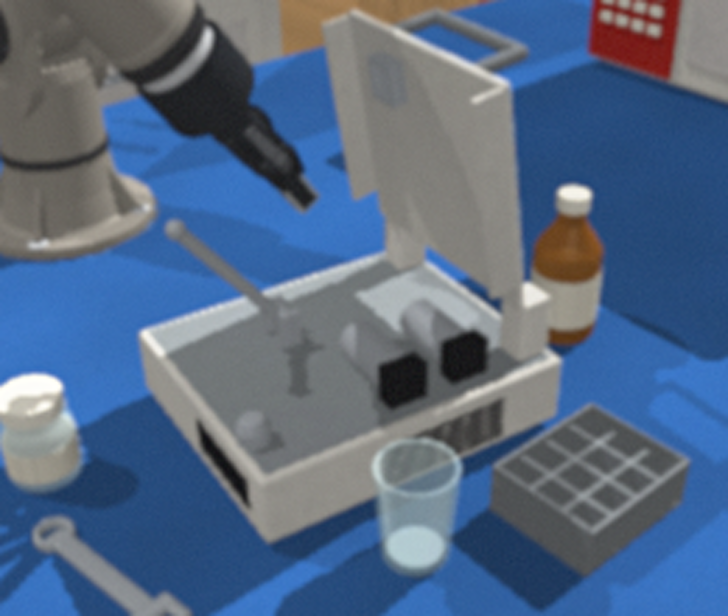

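The rod slipped out of the fingers and stayed part way up, with the knob at full frame (242.5,162). I'll push it the rest of the way from its front side with shut fingers, which make a pusher about 29 mm wide.

Run:
```python
from h import *
W=lambda p:world(np.array(p),pose)
f=lambda b:proj(W(rod(b[0],.136)),"scene")[0]-[242.5,162.1]
s=least_squares(f,[.9]); print("b",s.x,s.fun); b1=s.x[0]
t=42; T=np.radians(t); q=ori(t,-90)
def push(b,back=0,r=.10):
    n=np.array([0,np.sin(b),np.cos(b)]); a=np.array([0,np.sin(T),-np.cos(T)]); g=np.array([0,np.cos(T),np.sin(T)])
    return W(rod(b,r)-(.006+back)*n-.017*a-.011*g), a
P,a=push(b1,.035); aw=Ro.from_euler('z',pose[2]).apply(a)
seq=[P-.12*aw,P]
for p in seq+[push(b)[0] for b in np.linspace(b1,1.8,5)]:
    print(np.round(p,3), None if (z:=robot.inverse_kinematics(p,q)) is None else np.round(z).tolist())
cur=np.array(robot.current_tool_pos())
robot.line_to(cur+[0,0,.08],velocity=.2)
robot.move_to(seq[0],q); robot.line_to(seq[1],q)
for b in np.linspace(b1,1.8,9):
    st=robot.line_to(push(b)[0],q,velocity=.06,f_stop=12 if b>1.6 else None)
    print(round(b,2),st,np.round(robot.current_contact_force(),1))
print(robot.current_time_s())
snap("scene","j",(180,80,440,300),2.8)
```

```text
b [0.91909636] [-0.20066223 -0.17863419]
[ 0.444 -0.203  0.241] [14.0, 34.0, 48.0, 88.0, -48.0, 106.0, 59.0]
[ 0.454 -0.124  0.152] [7.0, 34.0, 44.0, 101.0, -51.0, 93.0, 61.0]
[ 0.458 -0.096  0.173] [3.0, 31.0, 44.0, 102.0, -50.0, 92.0, 57.0]
[ 0.46  -0.078  0.186] [1.0, 28.0, 44.0, 103.0, -50.0, 91.0, 55.0]
[ 0.462 -0.058  0.194] [-1.0, 27.0, 44.0, 104.0, -50.0, 90.0, 52.0]
[ 0.465 -0.036  0.197] [-3.0, 25.0, 43.0, 105.0, -50.0, 88.0, 50.0]
[ 0.468 -0.014  0.196] [-6.0, 24.0, 43.0, 107.0, -51.0, 86.0, 48.0]
0.92 False [-0.6  0.   0.3]
1.03 False [-0.2  0.1 -0.5]
1.14 False [ 0.5 -0.   0.5]
1.25 False [0.5 1.  0.9]
1.36 False [-0.2 -0.  -0.4]
1.47 False [-0.1  0.8 -0.2]
1.58 False [0.1 0.4 0.1]
1.69 False [-0.2  0.3  0.1]
1.8 True [-1.3 -3.2  3.3]
25.0
```

View pics/j.png

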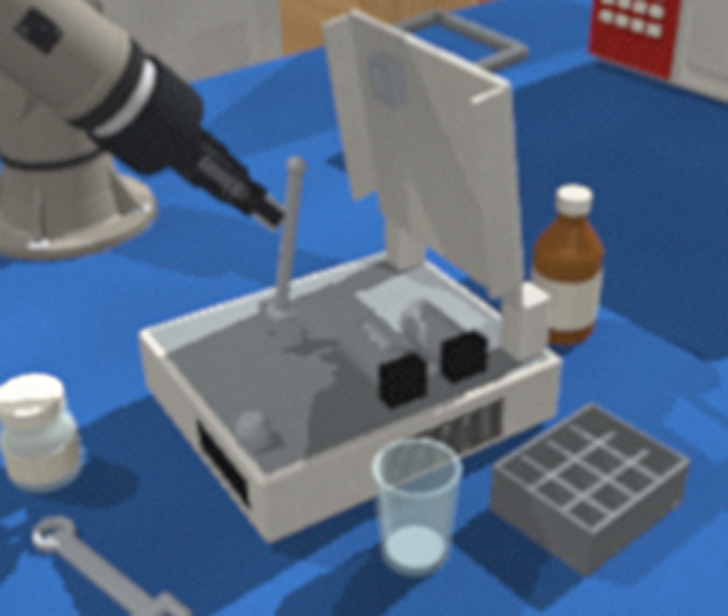

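Run:
```python
from h import *
W=lambda p:world(np.array(p),pose)
for b in (1.6,1.65,1.7,1.75,1.8): print(b,proj(W(rod(b,.136)),"scene")[0].round(1),proj(W(rod(b,.136)),"top")[0].round(1))
ny=Ro.from_euler('z',pose[2]).apply([0,1,0])
p=np.array(robot.current_tool_pos())
print(robot.line_to(p+.02*ny,velocity=.03,f_stop=18),(np.array(robot.current_tool_pos())-p)@ny)
robot.line_to(np.array(robot.current_tool_pos())-.06*ny)
print(recognise("prop","scene")[:1]); robot.line_to(np.array(robot.current_tool_pos())-.02*ny+[0,0,.09],velocity=.2)
robot.move_to(W([.0,-.06,.40]),ori(0))
fingers.gripper_to(.4)
robot.move_to(W(handle(1.4)+[0,0,.065]),ori(0))
im=vision.grab_frame("scene"); print([d for d in recognise("prop","scene")[:1]],recognise("hood","scene")[:1])
snap("scene","k",(180,60,440,280),2.8); print(robot.current_time_s())
```

```text
1.6 [277.1 140.5] [329.6 249.8]
1.65 [279.8 139.9] [326.7 249.5]
1.7 [282.5 139.4] [323.9 249.3]
1.75 [285.2 139.2] [321. 249.]
1.8 [287.8 139. ] [318.2 248.7]
True -0.00010486522174281182
[{'rect': [332.0, 137.4, 72.3, 102.7], 'p': 0.53}]
[{'rect': [279.6, 165.7, 13.0, 60.4], 'p': 0.74}] [{'rect': [334.2, 138.4, 73.0, 108.6], 'p': 0.79}]
30.0
```

View pics/k.png

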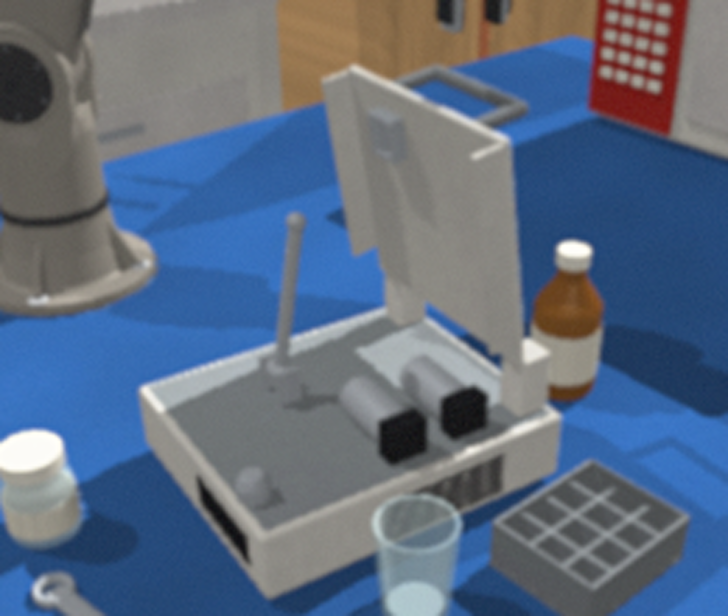

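The knob is at full frame (285.4,138.6), which matches 1.75 rad, so the prop is at its stop. The hood still stands, and the two fingertips show just above its handle at about crop (445,10) and (495,10). I'll descend with a touch guard, grip, and ease the hood down.

Run:
```python
from h import *
W=lambda p:world(np.array(p),pose)
o=ori(0)
for a in (1.3,1.35,1.4,1.45): print(a,[proj(W(handle(a)+[x,0,0]),"scene")[0].round(1).tolist() for x in (-.055,.055)])
print(robot.line_to(W(handle(1.4)+[0,0,.002]),o,f_stop=6,velocity=.08),tcp_m())
fingers.gripper_to(0,force=60); print("gap",robot.current_finger_gap(),np.round(robot.current_contact_force(),1))
for a in np.arange(1.3,.85,-.1):
    robot.line_to(W(handle(a)+[0,0,.002]),o,velocity=.07)
    print(round(a,2),np.round(robot.current_contact_force(),1),round(robot.current_finger_gap(),3))
print(robot.current_time_s())
snap("scene","l",(180,60,440,280),2.8)
```

```text
1.3 [[326.7, 86.4], [356.5, 99.8]]
1.35 [[330.3, 85.9], [360.3, 99.1]]
1.4 [[333.8, 85.5], [363.9, 98.7]]
1.45 [[337.3, 85.4], [367.5, 98.4]]
False [0.0003614  0.1254132  0.32130113]
gap 0.11806631860489814 [-0.4  0.2  4.1]
1.3 [-1.  -0.6  7.4] 0.115
1.2 [-1.9 -2.   9.4] 0.116
1.1 [-1.3 -2.7  6.6] 0.113
1.0 [ 0.4 -3.7  5.3] 0.117
0.9 [ 1.6 -4.3  4.2] 0.112
33.4417
```

View pics/l.png

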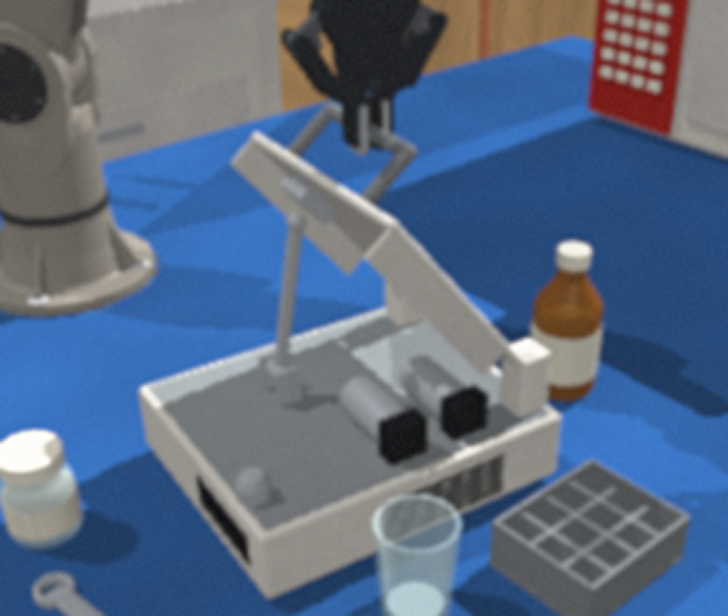

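The hood is held at about 0.9 rad and the knob at (296,215) stands just below the socket frame. I'll lower it the last bit slowly with force stops.

Run:
```python
from h import *
W=lambda p:world(np.array(p),pose)
o=ori(0); f0=np.array(robot.current_contact_force())
for a in np.arange(.87,.68,-.03):
    st=robot.line_to(W(handle(a)+[0,0,.002]),o,velocity=.03,f_stop=8)
    f=np.array(robot.current_contact_force()); print(round(a,2),st,f.round(1),tcp_m().round(4))
    if st or f[2]>f0[2]+9: break
y,z=tcp_m()[1:]-[.1025,.124]; print("hood~",np.pi-np.arctan2(z,y)-np.arctan2(.056,.19))
print(robot.current_time_s())
snap("scene","m",(230,60,360,200),4.2)
```

```text
0.87 False [ 2.3 -2.9  6. ] [0.0005 0.0233 0.306 ]
0.84 False [ 0.7 -2.3  6.2] [0.0005 0.0183 0.3037]
0.81 False [ 3.1 -3.6  4.1] [0.0005 0.0124 0.3003]
0.78 False [ 4.2 -3.2  2.3] [0.0005 0.0069 0.2974]
0.75 True [-1.1 -1.3  2.9] [0.0006 0.0038 0.2957]
hood~ 0.7625232487272033
35.1417
```

View pics/m.png

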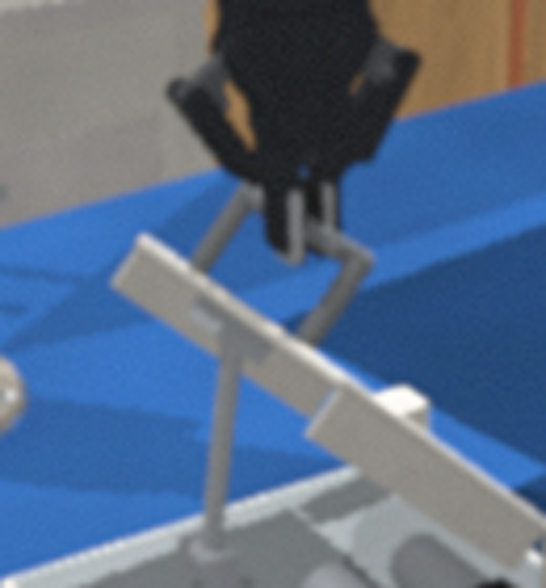

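The knob end is inside the socket frame and contact came at about 0.76 rad. I'll settle a bit more, let go, and retreat.

Run:
```python
from h import *
W=lambda p:world(np.array(p),pose)
o=ori(0)
for a in (.74,.72):
    print(robot.line_to(W(handle(a)+[0,0,.002]),o,velocity=.02,f_stop=10),np.round(robot.current_contact_force(),1),tcp_m().round(4))
fingers.gripper_to(.3); print("gap",robot.current_finger_gap()); robot.pause(.3)
p=np.array(robot.current_tool_pos()); robot.line_to(p+[0,0,.1]); robot.pause(.5)
for a in (.68,.72,.75,.78,.83): print(a,[proj(W(handle(a)+[x,0,0]),"scene")[0].round(1).tolist() for x in (-.055,.055)])
print(robot.current_time_s())
snap("scene","n",(180,60,440,280),2.8)
```

```text
True [-0.1 -1.   2.8] [0.0006 0.0037 0.2956]
True [-0.2  0.   3.5] [0.0006 0.0035 0.2955]
gap 0.29775944549723493
0.68 [[282.9, 111.3], [309.5, 127.9]]
0.72 [[285.5, 108.8], [312.2, 125.1]]
0.75 [[287.4, 107.0], [314.4, 123.0]]
0.78 [[289.4, 105.2], [316.6, 121.1]]
0.83 [[292.8, 102.5], [320.2, 118.0]]
37.6083
```

View pics/n.png

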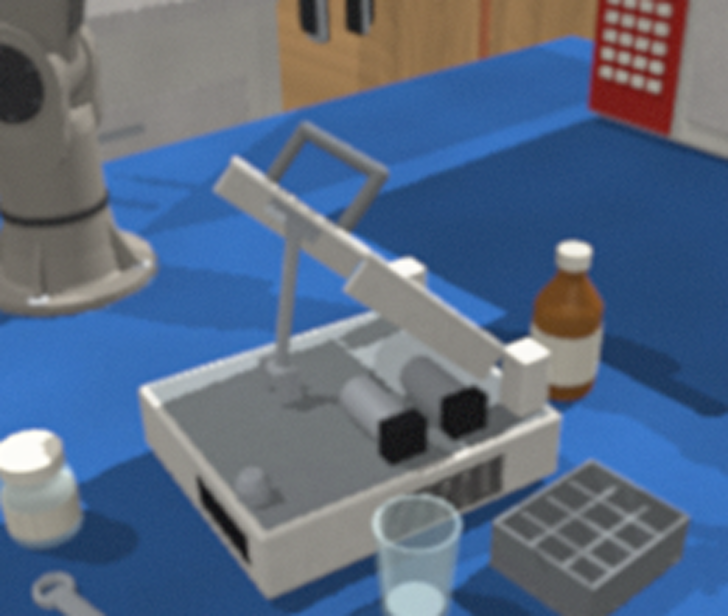

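The hood rests on the prop. The handle ends at full frame (289,105) and (317,122) give about 0.77 rad, and everything around the module is undisturbed.

```bash
python3 -c "
from station import workorder; workorder.close_job()"
```

```text
the job is handed in; nothing more can be done
```

The hood is open and propped, and I handed the job in at about 38 s of the 72 s limit; no verdict was reported.

1. **Hood raised:** I lifted it by the handle to about 1.4 rad and let go. It stood by itself.
2. **Prop swung up:** My first grip slipped off the rod at about 0.92 rad. I pushed it the rest of the way with shut fingers. A force stop and the picture (knob within 1 px of the 1.75 rad prediction) both put it at its stop.
3. **Hood lowered:** I took the handle again and eased the hood down until contact at about 0.76 rad, then let go and backed away.

**Last checks:**
- **Hood angle:** the final picture puts the hood at about 0.77 rad, at the upper end of the expected 0.73–0.77 and within the accepted 0.68–0.83.
- **Socket fit:** the knob appears to sit inside the socket frame. I judged that by eye and from the contact angle, and did not measure the 15 mm distance.
- **Bystanders:** those in view look unmoved. Part of the wrench is outside the last picture.
- **Starting position:** the prop began about 0.11 rad up, which I corrected for before gripping it.

I viewed 12 pictures, two over the budget of 10.

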